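# Shingle repaired power boards in the bench tray

### The arm

A 6-joint arm with a two-finger parallel gripper is mounted at the origin on the work surface. World frame = base frame: x ahead of the robot, y to its left, z up, the work surface at z = 0. Lengths are in m, angles in rad, forces in N, time in s.
With the tool pointing down it reaches from about 0.325 to 0.775 m from the base axis. Payload 5.5 kg.
Tool frame: the origin (TCP) lies at the very end of the fingers, on their centre line; the grasp point (between the pads) lies 19 mm behind it (manip.pinch_z is the distance from the TCP to the grasp point, in m); z points along the fingers, y is the line along which they close (so a half turn about z gives the same grasp; the last joint's range is limited). The gripper opens to 85 mm and grips with 20 to 120 N. Pads are 22 mm wide; open, the fingers measure 114 mm over their backs; the gripper's body (76 mm by 85 mm) begins 54 mm behind the grasp point. The pads swing forward as they close: fully open they stand 13 mm farther back than shut.
Start: joints at [-1.187, 0.091, 1.231, -0, 1.82, -0.057], TCP at [0.256, -0.543, 0.231] pointing down, gripper open.
Joint ranges: [-2.87, 2.87], [-0.86, 2.18], [0.17, 2.46], [-1.51, 4.65], [0.06, 2.69], [-2.65, 2.65]. Speed limits (rad/s): [2.57, 2.57, 3.01, 3.14, 3.14, 3.14].

### API

Orientations are given as a rotation vector (axis times angle).
In Python, from plant import manip gives the robot as it stands. The module is installed in compiled form; this text tells all that it offers.
- The arm moves only by the tool play_rows, never from a script. Its arguments are lists of equal length, an entry for each row: "hand": the finger opening in mm, from 0 to 85.4; "travel": the shift along the tool's x, y, z in units of 50 mm (1.0 is 50 mm), a list of three; "twist": the turn about the tool's z in units of 8 degrees (1.0 is 8 degrees). A call has 1 to 20 rows; each row is the pose to reach, as a shift and turn from the pose commanded when the call began, along the tool's axes at that moment; what a row does not reach only later rows make up. A row lasts 1/8 s, in which the tool goes at most 62.5 mm and 10.7 degrees, less where a joint would pass 70% of its speed; a pose out of reach is approached as far as the arm can. A call with a gripper value outside its range is refused whole. The fingers move at their own pace and stop on an object; "newtons" is the grip in N (left out, the last holds). Time passes only in rows, so rows that repeat a pose let the fingers close. It gives the time, the measured TCP pose, the force, the opening and the grip force at its end, in the units of the state.
- manip.sense(): the state, without advancing time (a new reading comes with each control period).
- manip.snapshot(name): name is "side" or "top" or "wrist"; returns (picture, depth): 400x640x3 uint8, blue, green, red; 400x640 float32, m along the optical axis (not along the pixel's ray), 0 where there is no reading.
- manip.camera_model(name): a dict with "intrinsics" (3x3 intrinsics, pixels), "k1" (the pictures are not rectified: a ray, as slopes to the right and down, at radius r is drawn at 1 + k1 r^2 times it, then the intrinsics apply), "T" (4x4, takes a point from camera to world coordinates). Camera axes: x right, y down, z forward; pixel columns grow to the right and rows downward; lengths in m; the calibration is good to about 2 mm. A picture is of the moment at which its call begins: read the wrist's pose just before it. camera_model takes no time and is no camera call; for the wrist camera it gives the pose at the moment of the call.
- manip.finish_job(): hands the job in; it is judged then, once.
The state is a dict: "t": time; "joints": joint angles; "joint_vel": joint speeds; "joint_torque": joint torques, N m; "eef_pos": TCP position; "eef_rot": TCP orientation; "wrist_force": force on the tool from outside, world axes, zero at the start; "moment": the same for the moment, N m; "gripper_width": opening from 0.0 (shut) to 1.0 (fully open); "grasp_force": force on a finger pad.
Only numpy, scipy, OpenCV 4.12 (cv2) and the standard library are available. Lean on these libraries where they do the work, as an engineer would, in place of code of your own. Each camera call takes 0.05 s, during which the arm holds its last target. There are 200 camera calls.

### The job

Lay the four power boards in the tray as an overlapping fan, like roof shingles: each board lengthwise along the tray's centre line, heatsink up and between the two tabs of its own colour, tail towards the tray's open end. The board nearest the orange stop wall goes lowest and every next one rests on the one before, each with its tail end down on the tray floor. Leave the other things on the bench where they are.

Things in the scene. Friction and masses are not known exactly. Their poses are not given: they have to be found in the camera images.
- tray: Fixed black tray with dark grey side rails, 290 x 132 mm. Origin: centre of its underside, on the bench. Its x axis runs along its length, from the closed end (an orange stop wall 6 mm thick at x = -142 mm, top 20 mm above the bench) to the open end (no wall, x = +145 mm). Floor 6 mm above the bench, 84 mm wide between the side rails; the rails are 24 mm wide and their tops lie 12 mm above the bench.
- mark_red: Pair of red tabs fixed on the tray's two side rails, facing each other across it (each 16 mm along the tray, 20 mm across, top 14.5 mm above the bench, centred 54 mm from the tray's centre line). Origin: midway between the tabs on the tray's centre line, at bench height; axes parallel to the tray's. The four pairs stand 45 mm apart, the first 22.5 mm from the stop wall's centre line; the colours come in a different order each time.
- mark_yellow: Pair of yellow tabs fixed on the tray's two side rails, facing each other across it (each 16 mm along the tray, 20 mm across, top 14.5 mm above the bench, centred 54 mm from the tray's centre line). Origin: midway between the tabs on the tray's centre line, at bench height; axes parallel to the tray's. The four pairs stand 45 mm apart, the first 22.5 mm from the stop wall's centre line; the colours come in a different order each time.
- mark_blue: Pair of blue tabs fixed on the tray's two side rails, facing each other across it (each 16 mm along the tray, 20 mm across, top 14.5 mm above the bench, centred 54 mm from the tray's centre line). Origin: midway between the tabs on the tray's centre line, at bench height; axes parallel to the tray's. The four pairs stand 45 mm apart, the first 22.5 mm from the stop wall's centre line; the colours come in a different order each time.
- mark_white: Pair of white tabs fixed on the tray's two side rails, facing each other across it (each 16 mm along the tray, 20 mm across, top 14.5 mm above the bench, centred 54 mm from the tray's centre line). Origin: midway between the tabs on the tray's centre line, at bench height; axes parallel to the tray's. The four pairs stand 45 mm apart, the first 22.5 mm from the stop wall's centre line; the colours come in a different order each time.
- board_red: Loose power board with a red finned heatsink, nominally 150 g: a stiff green plate 120 x 60 mm, 5 mm thick (x, y, z), effectively smooth on top but for the heatsink. Origin: centre of its underside; z up through the heatsink side. The heatsink stands at the -x end, the gold contact strip (tail) is the +x end. Starts flat on the bench.
- red_sink (a point): Middle of the red heatsink, a solid-to-grip block 16 mm along the board, 40 mm across, its foot at 5 mm and its top at 40 mm above the board's underside; this point is at (-52, 0, 22) mm in the board's frame.
- red_tail (a point): Middle of the lower edge of the tail end of the red board, at (60, 0, 0) mm in the board's frame.
- board_yellow: Loose power board with a yellow finned heatsink, nominally 150 g: a stiff green plate 120 x 60 mm, 5 mm thick (x, y, z), effectively smooth on top but for the heatsink. Origin: centre of its underside; z up through the heatsink side. The heatsink stands at the -x end, the gold contact strip (tail) is the +x end. Starts flat on the bench.
- yellow_sink (a point): Middle of the yellow heatsink, a solid-to-grip block 16 mm along the board, 40 mm across, its foot at 5 mm and its top at 40 mm above the board's underside; this point is at (-52, 0, 22) mm in the board's frame.
- yellow_tail (a point): Middle of the lower edge of the tail end of the yellow board, at (60, 0, 0) mm in the board's frame.
- board_blue: Loose power board with a blue finned heatsink, nominally 150 g: a stiff green plate 120 x 60 mm, 5 mm thick (x, y, z), effectively smooth on top but for the heatsink. Origin: centre of its underside; z up through the heatsink side. The heatsink stands at the -x end, the gold contact strip (tail) is the +x end. Starts flat on the bench.
- blue_sink (a point): Middle of the blue heatsink, a solid-to-grip block 16 mm along the board, 40 mm across, its foot at 5 mm and its top at 40 mm above the board's underside; this point is at (-52, 0, 22) mm in the board's frame.
- blue_tail (a point): Middle of the lower edge of the tail end of the blue board, at (60, 0, 0) mm in the board's frame.
- board_white: Loose power board with a white finned heatsink, nominally 150 g: a stiff green plate 120 x 60 mm, 5 mm thick (x, y, z), effectively smooth on top but for the heatsink. Origin: centre of its underside; z up through the heatsink side. The heatsink stands at the -x end, the gold contact strip (tail) is the +x end. Starts flat on the bench.
- white_sink (a point): Middle of the white heatsink, a solid-to-grip block 16 mm along the board, 40 mm across, its foot at 5 mm and its top at 40 mm above the board's underside; this point is at (-52, 0, 22) mm in the board's frame.
- white_tail (a point): Middle of the lower edge of the tail end of the white board, at (60, 0, 0) mm in the board's frame.
- multimeter: Bystander, to be left alone: orange multimeter lying on its back, 190 x 92 x 45 mm (x, y, z), its dial rising to 54 mm. Origin: centre of its underside.
- reel: Bystander, to be left alone: reel of solder standing on end, 64 mm diameter, 58 mm high. Origin: centre of its underside.
- flux: Bystander, to be left alone: flux bottle standing upright, 42 mm diameter, 125 mm high. Origin: centre of its underside.
- cup: Bystander, to be left alone: black pen cup, 74 mm diameter, 95 mm high, pens rise to 140 mm. Origin: centre of its underside.
Not all that is in view belongs to the job. Leave any black or brown look-alike of the board_blue alone.

How it is judged:
By the outcome, as a careful person would: the job done as asked, in the order asked, and still so for the second after the job is handed in, with the robot touching nothing.
It also fails if it takes over 72 s, if anything falls off the work surface, if the arm or the gripper's body presses on something with over 40 N, if the wrist force passes 120 N, or if a joint passes its speed limit or range.

## Working session

There is one attempt and no reset: what is moved stays moved. The work goes in short steps, Python scripts to look and compute and a tool call to move; the robot and the scene stay as the last step left them, time stands still between calls to the robot, and variables do not carry over. Pictures are saved under pics/ and viewed, at most 10 in all, crops included, and the job is handed in when it is done.

Besides the shell and the picture viewer there is one more tool, called after "Request:" in YAML: its name, and indented under it one key for each argument. play_rows: Moves the arm, as the interface text tells. Its arguments: {"type":"object","properties":{"hand":{"type":"array"},"travel":{"type":"array"},"twist":{"type":"array"},"newtons":{"type":"number"}},"required":["hand","travel","twist"]}

```bash
mkdir -p pics; cat > h.py <<'E'
import numpy as np, cv2
from plant import manip
from scipy.spatial.transform import Rotation as R
def snap(n):
    m=manip.camera_model(n); p,d=manip.snapshot(n); np.savez(''+n+'.npz',p=p,d=d,K=m['intrinsics'],k1=m['k1'],T=m['T']); return p,d
def cloud(n):
    z=np.load(''+n+'.npz'); p,d,K,k1,T=[z[k] for k in('p','d','K','k1','T')]
    v,u=np.mgrid[:d.shape[0],:d.shape[1]]
    X=cv2.undistortPoints(np.stack([u.ravel(),v.ravel()],1).astype(np.float64)[:,None],np.array(K,float),np.array([float(k1),0,0,0]))[:,0]
    P=np.c_[X,np.ones(len(X))]*d.reshape(-1,1)
    W=P@T[:3,:3].T+T[:3,3]; W[d.ravel()==0]=np.nan
    return p,W.reshape(d.shape+(3,))
E
python3 - <<'E'
from h import *
for n in('top','side'):
    p,d=snap(n); cv2.imwrite(f'pics/{n}0.png',p)
    m=manip.camera_model(n); print(n,m['T'].round(3) if hasattr(m['T'],'round') else m['T'],m['k1'])
s=manip.sense();print(s['t'],s['eef_pos'],s['eef_rot'],s['joints'],manip.pinch_z)
E
```

```text
top [[-0.019 -0.986  0.164  0.307]
 [-1.     0.017 -0.013  0.042]
 [ 0.01  -0.164 -0.986  1.216]
 [ 0.     0.     0.     1.   ]] -0.07031157691008949
side [[ 0.993 -0.067  0.095  0.404]
 [-0.115 -0.466  0.877 -0.812]
 [-0.014 -0.882 -0.471  0.498]
 [ 0.     0.     0.     1.   ]] 0.03285021989432071
0.1 [ 0.2558946  -0.5424054   0.23026975] [-3.06388593e+00 -6.86429344e-01  4.48598635e-04] [-1.18670476e+00  9.17785603e-02  1.23176052e+00  4.14971038e-06
  1.81983137e+00 -5.67061689e-02] 0.0187
```

View pics/top0.png

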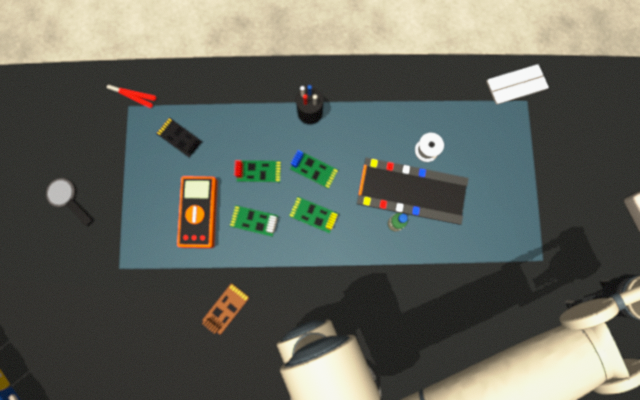

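View pics/side0.png

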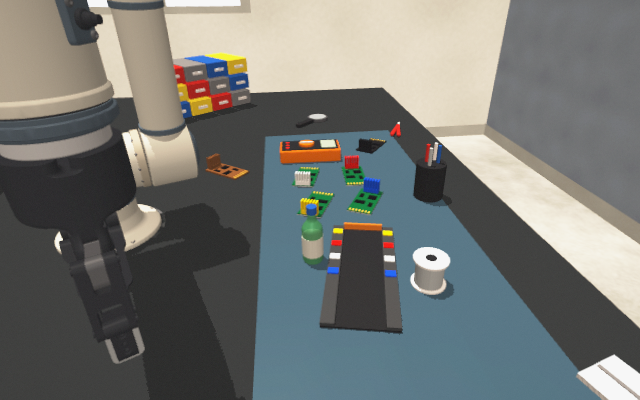

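The top view shows the tray's orange wall at (362,180) and its open end at right. The tabs run yellow, red, white, blue from the wall. The red (258,170) and blue (315,168) boards have their sinks at left, and yellow (315,214) and white (255,221) have theirs at right. The flux bottle stands beside the tray at (398,222) and the reel at (430,146).

```bash
cat > meas.py <<'E'
from h import *
def run(n,lim=(0.3,0.75,-0.35,0.45)):
    p,W=cloud(n); hsv=cv2.cvtColor(p,cv2.COLOR_BGR2HSV); h,s,v=[hsv[...,i].astype(int) for i in range(3)]
    z=W[...,2]
    M={'red':((h<8)|(h>172))&(s>150)&(v>70),'yellow':(h>20)&(h<35)&(s>150)&(v>110),'blue':(h>105)&(h<130)&(s>150)&(v>70),
       'white':(s<60)&(v>150),'green':(h>45)&(h<85)&(s>90)&(v>40),'orange':(h>8)&(h<18)&(s>150)&(v>100)}
    for c,m in M.items():
        k,l,st,ce=cv2.connectedComponentsWithStats(m.astype(np.uint8))
        for i in range(1,k):
            if st[i,4]<8: continue
            w=W[l==i]; w=w[~np.isnan(w[:,2])]
            if len(w)<5: continue
            q=np.median(w,0)
            if not(lim[0]<q[0]<lim[1] and lim[2]<q[1]<lim[3]): continue
            r=cv2.minAreaRect((w[:,:2]*1000).astype(np.float32))
            print(c,st[i,4],ce[i].round(1),'med',(q*1000).round(1),'z5-95',(np.percentile(w[:,2],[5,95])*1000).round(1),'rect',np.round(r[0],1),np.round(r[1],1),round(r[2],1))
if __name__=='__main__':
    import sys; run(sys.argv[1])
E
python3 meas.py top; echo; python3 meas.py side
```

```text
red 106 [238.  168.5] med [600.2 249.6  35.9] z5-95 [15.1 43.4] rect [601.4 254.2] [20.4 38.4] 89.7
red 53 [389.5 166.3] med [ 604.3 -160.4   13.4] z5-95 [ 8.6 17.6] rect [ 604.9 -161.7] [18.2 21.6] 73.3
red 55 [382.9 203.8] med [ 500.4 -138.8   14.5] z5-95 [10.8 18. ] rect [ 500.3 -138.9] [17.2 23. ] 85.2
red 32 [185.4 237.2] med [416.9 384.4  43.6] z5-95 [40.1 47.7] rect [416.7 385. ] [14.4 15.3] 37.1
red 32 [193.5 237.5] med [415.5 363.   44.2] z5-95 [40.3 47.8] rect [415.6 363.1] [13.3 15.1] 0.4
red 29 [202.1 237.5] med [415.8 340.6  43.1] z5-95 [41.4 48.3] rect [415.3 340.8] [13.2 13.2] 45.7
yellow 55 [373.5 163.1] med [ 614.3 -116.5   13.6] z5-95 [ 9.8 16.6] rect [ 614.6 -118. ] [18.  22.4] 74.6
yellow 11 [278.2 163.9] med [619.1 144.8   5.9] z5-95 [1.4 8.1] rect [618.3 143.7] [12.2  5.3] 13.7
yellow 11 [278.  169.9] med [599.5 145.    5.6] z5-95 [2.7 9.4] rect [601.1 145.1] [ 5.8 12. ] 87.5
yellow 10 [277.3 178.3] med [577.1 147.7   5.8] z5-95 [1.9 8.2] rect [578.3 147.6] [ 5.7 11.6] 88.2
yellow 58 [366.5 200.5] med [510.2 -95.2  13.7] z5-95 [ 8.8 18.2] rect [511.5 -94.9] [17.
[... 4712 characters left out ...]
] med [ 456.5 -177.4   72.9] z5-95 [ 4.6 99.6] rect [463.6 -37.4] [310.9  67.1] 77.7
green 10 [298.4 212. ] med [429.4  10.6   5.3] z5-95 [2.3 6. ] rect [428.8  11.4] [ 6.2 14.8] 6.4
green 85 [312.6 260.8] med [ 444.9 -189.1    8.7] z5-95 [ 2.7 13.2] rect [ 443.5 -182.2] [18.2 40.9] 67.1
orange 10 [306.5 140. ] med [478.5 377.   51.6] z5-95 [50.6 52.7] rect [478.7 377.3] [ 5.8 29.7] 77.3
orange 67 [306.2 144.6] med [474.7 342.1  49.2] z5-95 [43.8 52.2] rect [470.3 355.1] [39.8 57.1] 68.0
orange 795 [309.6 154.7] med [483.2 314.1  26.5] z5-95 [ 5.6 42.9] rect [485.2 393.9] [176.3 190.3] 88.5
orange 265 [362.5 226.2] med [567.7 -87.1  14.7] z5-95 [ 6.8 21.3] rect [567.6 -86.5] [11.1 82.9] 77.2
```

```bash
cat > boards.py <<'E'
from h import *
C=[cloud('top'),cloud('side')]
S={'red':(601,252),'blue':(630,91),'yellow':(453,3),'white':(451,160)}
for c,s in S.items():
    P=[];T=[]
    for p,W in C:
        hsv=cv2.cvtColor(p,cv2.COLOR_BGR2HSV).astype(int);h,sa,v=[hsv[...,i] for i in range(3)]
        g=((h>18)&(h<85)&(sa>90)&(v>40)); w=W*1000
        d=np.hypot(w[...,0]-s[0],w[...,1]-s[1]);z=w[...,2]
        P.append(w[g&(d<125)&(z>2)&(z<9)]); T.append(w[(d<35)&(z>34)&(z<47)])
    for a in T: r=cv2.minAreaRect(a[:,:2].astype(np.float32)); print(c,'top',len(a),a.mean(0).round(1),np.round(r[0],1),np.round(r[1],1),round(r[2],1))
    for a in P: r=cv2.minAreaRect(a[:,:2].astype(np.float32)); print('  plate',len(a),np.round(r[0],1),np.round(r[1],1),round(r[2],1))
E
python3 boards.py
```

```text
red top 66 [603.1 251.1  39.4] [602.9 251.2] [14.2 39.1] 89.3
red top 44 [602.3 247.3  38.8] [601.9 250.2] [39.9 21.7] 4.9
  plate 810 [553.9 203.7] [118.8 162.8] 84.5
  plate 353 [554.3 201.9] [129.1 154.7] 89.8
blue top 71 [627.9  93.1  38.8] [626.9  93. ] [15.9 40.3] 63.5
blue top 65 [626.9  88.5  38.8] [628.5  90.8] [21.1 39.9] 58.6
  plate 1173 [589.5 111.4] [221.7 141.2] 63.2
  plate 705 [596.8 104.8] [216.7 141.5] 57.3
yellow top 71 [455.    3.7  39.6] [455.9   3.5] [15.6 40.9] 67.1
yellow top 78 [ 4.553e+02 -2.000e-01  3.930e+01] [456.7   1.3] [19.8 40.6] 69.6
  plate 785 [496.5   4.1] [183.8 147. ] 61.6
  plate 391 [493.7  50.3] [148.4 145.2] 12.2
white top 65 [449.4 162.2  39.2] [450.1 162.2] [16. 40.] 76.0
white top 58 [450.8 158.5  38.7] [451.  160.1] [19.2 40.6] 67.7
  plate 1153 [494.3 144.8] [236.1 156.5] 75.7
  plate 389 [495.2 150.8] [219.1 157.1] 73.5
```

```bash
cat > plan.py <<'E'
from h import *
import sys
# args: x y z(mm) psi(deg)
s=manip.sense(); Rm=R.from_rotvec(s['eef_rot']).as_matrix(); p=np.array(s['eef_pos'])
psi=np.degrees(np.arctan2(Rm[1,0],Rm[0,0]))
a=[float(v) for v in sys.argv[1:]]
print('t',round(s['t'],2),'pos',(p*1000).round(1),'psi',round(psi,2),'J',np.degrees(s['joints'])[[0,5]].round(1),'w',round(s['gripper_width']*85,1),'F',np.round(s['wrist_force'],1),'grasp',s['grasp_force'])
for i in range(0,len(a),4):
    d=Rm.T@(np.array(a[i:i+3])-p*1000)/50; tw=-(a[i+3]-psi)
    print('travel',d.round(3),'twist',round(tw/8,3),'or',round((tw-360*np.sign(tw))/8,3))
E
python3 plan.py 455.5 2.5 110 240.5
```

```text
t 0.1 pos [ 255.9 -542.4  230.3] psi 25.26 J [-68.   -3.2] w 85.0 F [ 0.3  0.7 -0.9] grasp 0.0
travel [ 8.26  -8.149  2.421] twist -26.906 or 18.094
```

Request:
play_rows:
  hand: [60,60,60,60,60,60,60,60,60,60,60,60,60]
  travel:
    - [8.26,-8.15,0.6]
    - [8.26,-8.15,0.6]
    - [8.26,-8.15,0.6]
    - [8.26,-8.15,0.6]
    - [8.26,-8.15,0.6]
    - [8.26,-8.15,0.6]
    - [8.26,-8.15,0.6]
    - [8.26,-8.15,0.6]
    - [8.26,-8.15,0.6]
    - [8.26,-8.15,2.4]
    - [8.26,-8.15,2.4]
    - [8.26,-8.15,2.4]
    - [8.26,-8.15,2.4]
  twist: [-1.3,-2.6,-3.9,-5.2,-6.5,-7.8,-9.1,-10.4,-11.7,-13,-14.3,-15.6,-16.9]
  newtons: 60

```text
t: 1.72
eef_pos: [0.455, 0.0024, 0.1101]
eef_rot: [-0.523, -3.096, 0.0]
wrist_force: [-0.0, -0.3, 0.2]
gripper_width: 0.701
grasp_force: 0.0
```

```bash
python3 plan.py 455.5 2.5 80 240.5
```

```text
t 1.73 pos [455.    2.4 110.1] psi 160.83 J [ -4.  -74.8] w 59.5 F [-0.  -0.3  0.2] grasp 0.0
travel [-0.009  0.006  0.601] twist -9.959 or 35.041
```

Request:
play_rows:
  hand: [60,60,60,60,60,60,60,60,60,60,60,60,36,36,36,36]
  travel:
    - [0,0,0.3]
    - [0,0,0.3]
    - [0,0,0.6]
    - [0,0,0.6]
    - [0,0,0.8]
    - [0,0,0.8]
    - [0,0,0.9]
    - [0,0,1.0]
    - [0,0,1.0]
    - [0,0,1.0]
    - [0,0,1.96]
    - [0,0,1.96]
    - [0,0,1.96]
    - [0,0,1.96]
    - [0,0,1.96]
    - [0,0,1.96]
  twist: [1.3,2.6,3.9,5.2,6.5,7.8,9.1,10.4,11.7,11.9,11.9,11.9,11.9,11.9,11.9,11.9]
  newtons: 40

```text
t: 3.72
eef_pos: [0.4567, 0.002, 0.0149]
eef_rot: [2.644, 1.693, 0.003]
wrist_force: [-0.9, 0.2, 6.0]
gripper_width: 0.459
grasp_force: 41.3
```

```bash
python3 plan.py 455.5 2.5 16 49.5
```

```text
t 3.73 pos [456.7   2.   14.9] psi 65.27 J [-4.  20.7] w 39.0 F [-0.9  0.2  6. ] grasp 41.31968915462494
travel [-0.001 -0.025 -0.022] twist 1.971 or -43.029
```

Request:
play_rows:
  hand: [36,36,36,36,36,60,60,60]
  travel:
    - [0,0,-0.16]
    - [0,0,-0.16]
    - [0,0,-0.16]
    - [0,0,0.0]
    - [0,0,0.0]
    - [0,0,0.0]
    - [0,0,-0.4]
    - [0,0,-1]
  twist: [0,1.0,1.95,1.95,1.95,1.95,1.95,1.95]

```text
t: 4.72
eef_pos: [0.4545, 0.0022, 0.0621]
eef_rot: [-2.848, -1.321, 0.005]
wrist_force: [-0.0, 1.1, 0.5]
gripper_width: 0.703
grasp_force: 0.0
```

```bash
python3 plan.py 455.5 2.5 16 229.5; python3 - <<'E'
from h import *
p,d=snap('wrist'); cv2.imwrite('pics/w1.png',p)
E
```

```text
t 4.72 pos [454.5   2.2  62.1] psi 49.77 J [-4.  36.2] w 59.8 F [-0.   1.1  0.5] grasp 0.0
travel [0.019 0.013 0.923] twist -22.466 or 22.534
```

View pics/w1.png

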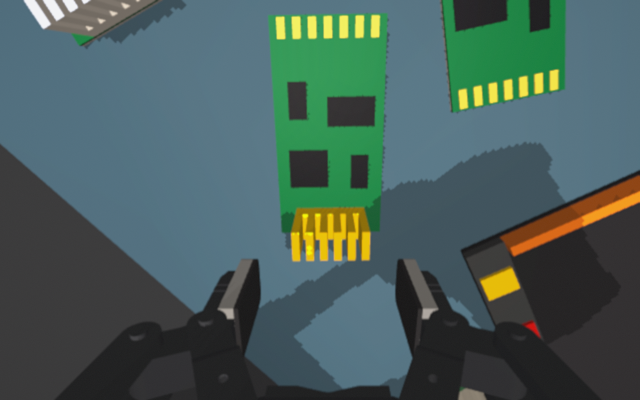

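The wrist view shows the yellow board lined up and centred between the fingers, its sink at (330,235) and its tail at (328,27).

Request:
play_rows:
  hand: [60,60,60,60,60,60,60,60,60,60,60,60,60,60,60,60,60,60,60,60]
  travel:
    - [0,0,0]
    - [0,0,0]
    - [0,0,0]
    - [0,0,0]
    - [0,0,0]
    - [0,0,0]
    - [0,0,0]
    - [0,0,0]
    - [0,0,0]
    - [0,0,0]
    - [0,0,0]
    - [0,0,0]
    - [0,0,0]
    - [0,0,0]
    - [0,0,0]
    - [0,0,0.2]
    - [0,0,0.4]
    - [0.0,0,0.7]
    - [0.0,0,1.0]
    - [0.0,0,1.0]
  twist: [-1.32,-2.64,-3.96,-5.28,-6.6,-7.92,-9.24,-10.56,-11.88,-13.2,-14.52,-15.84,-17.16,-18.48,-19.8,-21.1,-22.4,-22.4,-22.4,-22.4]

```text
t: 7.28
eef_pos: [0.4543, 0.0022, 0.0112]
eef_rot: [1.295, -2.859, -0.003]
wrist_force: [-0.7, 0.5, 0.2]
gripper_width: 0.7
grasp_force: 0.0
```

Request:
play_rows:
  hand: [36,36,36,36,36,36,36]
  travel:
    - [0,0,0]
    - [0,0,0]
    - [0,0,0]
    - [0,0,-0.3]
    - [0,0,-1.3]
    - [0,0,-2.2]
    - [0,0,-2.2]
  twist: [0,0,0,0,0,0,0]
  newtons: 60

```text
t: 8.15
eef_pos: [0.458, 0.002, 0.129]
eef_rot: [-1.296, 2.853, -0.007]
wrist_force: [-0.3, 0.1, -1.9]
gripper_width: 0.453
grasp_force: 60.9
```

```bash
cat > tray.py <<'E'
import numpy as np
Y=np.array([562.5,-106.2]);B=np.array([534.0,-239.0])
u=(B-Y)/np.linalg.norm(B-Y); print('yaw',np.degrees(np.arctan2(u[1],u[0])))
mid=(Y+B)/2
for n,k in zip(('yellow','red','white','blue'),(-67.5,-22.5,22.5,67.5)): print(n,(mid+u*k).round(1))
E
python3 tray.py; python3 plan.py 562.7 -106.6 100 77.8
```

```text
yaw -102.11243459365582
yellow [ 562.4 -106.6]
red [ 553.  -150.6]
white [ 543.5 -194.6]
blue [ 534.1 -238.6]
t 8.15 pos [458.   2. 129.] psi -131.14 J [  -4.  -142.9] w 38.5 F [-0.3  0.1 -1.9] grasp 60.89386224746704
travel [ 0.26  -3.001  0.601] twist -26.118 or 18.882
```

Request:
play_rows:
  hand: [36,36,36,36,36,36,36,36,36,36,36,36,36,36,36,36]
  travel:
    - [0,-0.3,0]
    - [0,-0.6,0]
    - [0,-0.9,0]
    - [0,-1.2,0]
    - [0.1,-1.5,0]
    - [0.1,-1.8,0]
    - [0.1,-2.1,0]
    - [0.1,-2.3,0]
    - [0.2,-2.5,0.1]
    - [0.2,-2.7,0.2]
    - [0.2,-2.8,0.3]
    - [0.26,-2.9,0.4]
    - [0.26,-3,0.6]
    - [0.26,-3,0.6]
    - [0.26,-3,0.6]
    - [0.26,-3,0.6]
  twist: [1.3,2.6,3.9,5.2,6.5,7.8,9.1,10.4,11.7,13.0,14.3,15.6,16.9,18.2,18.88,18.88]

```text
t: 10.15
eef_pos: [0.5596, -0.1063, 0.0924]
eef_rot: [-2.443, -1.973, 0.001]
wrist_force: [0.5, -0.8, -0.6]
gripper_width: 0.456
grasp_force: 61.0
```

```bash
python3 plan.py 562.4 -106.6 100 77.9; cat > held.py <<'E'
from h import *
import sys
# board points relative to tray frame: above z0
mid=np.array([548.2,-172.6]); a=np.radians(-102.1); u=np.array([np.cos(a),np.sin(a)]); n=np.array([-u[1],u[0]])
s=manip.sense(); p0=np.array(s['eef_pos'])*1000
for cam in sys.argv[1:]:
    p,d=snap(cam); p,W=cloud(cam); w=W*1000
    X=(w[...,:2]-mid)@u; Y=(w[...,:2]-mid)@n; z=w[...,2]
    hsv=cv2.cvtColor(p,cv2.COLOR_BGR2HSV).astype(int)
    g=(hsv[...,0]>18)&(hsv[...,0]<85)&(hsv[...,1]>90)&(hsv[...,2]>40)&(abs(X)<200)&(abs(Y)<60)&(z>10)
    x,y,zz=X[g],Y[g],z[g]
    k,b=np.polyfit(x,zz,1)
    for _ in range(4):
        m=abs(zz-(k*x+b))<6; k,b=np.polyfit(x[m],zz[m],1)
    print(cam,m.sum(),'tray-x range',np.percentile(x[m],[0.5,99.5]).round(1),'y',np.percentile(y[m],[1,99]).round(1),'slope deg',round(np.degrees(np.arctan(k)),2),'z at tail',round(k*x[m].max()+b,1))
    c=(p0[:2]-mid); print('tcp tray',(c@u).round(1),(c@n).round(1),p0[2].round(1), 'rect',cv2.minAreaRect(np.c_[x[m],y[m]].astype(np.float32)))
E
python3 held.py side top
```

```text
t 10.15 pos [ 559.6 -106.3   92.4] psi 77.86 J [-14.2  -2. ] w 38.8 F [ 0.5 -0.8 -0.6] grasp 60.96279501914978
travel [ 0.005  0.057 -0.151] twist -0.005 or 44.995
side 839 tray-x range [-72.   45.9] y [-31.1  27.9] slope deg -0.53 z at tail 83.9
tcp tray -67.2 -2.8 92.4 rect ((-14.366161346435547, -1.75982666015625), (122.34194946289062, 59.32026290893555), 1.9413646459579468)
top 473 tray-x range [-46.1  27.3] y [-32.   26.5] slope deg -0.05 z at tail 83.5
tcp tray -67.2 -2.8 92.4 rect ((-9.817493438720703, -1.9789237976074219), (77.5477294921875, 60.832603454589844), 0.8077967762947083)
```

Request:
play_rows:
  hand: [36,36,36,36,36,60,60,60,60,60]
  travel:
    - [0.01,0.045,0.8]
    - [0.01,0.045,1.2]
    - [0.01,0.045,1.4]
    - [0.01,0.045,1.45]
    - [0.01,0.045,1.45]
    - [0.01,0.045,1.45]
    - [0.01,0.045,1.45]
    - [0.01,0.045,0.8]
    - [0.01,0.045,-0.4]
    - [0.01,0.045,-1]
  twist: [0,0,0,0,0,0,0,0,0,0]

```text
t: 11.5
eef_pos: [0.5636, -0.1067, 0.148]
eef_rot: [2.441, 1.97, 0.006]
wrist_force: [1.2, -1.1, -0.2]
gripper_width: 0.704
grasp_force: 0.0
```

```bash
python3 plan.py 602.5 251 140 88.2 602.5 251 12 88.2; python3 held.py side top
```

```text
t 11.5 pos [ 563.6 -106.7  148. ] psi 77.82 J [-14.1  -1.9] w 59.9 F [ 1.2 -1.1 -0.2] grasp 0.0
travel [ 7.157 -0.75   0.154] twist -1.298 or 43.702
travel [ 7.158 -0.766  2.714] twist -1.298 or 43.702
side 957 tray-x range [-80.1  45.1] y [-56.6  56.2] slope deg -0.89 z at tail 11.5
tcp tray -67.7 1.3 148.0 rect ((-19.91704559326172, -2.2060890197753906), (119.04462432861328, 131.71192932128906), 87.9171371459961)
top 253 tray-x range [-76.9  41.8] y [-27.5  31.7] slope deg -12.5 z at tail 6.9
tcp tray -67.7 1.3 148.0 rect ((-17.051029205322266, 0.5379295349121094), (120.49430847167969, 60.333683013916016), 2.8699193000793457)
```

Request:
play_rows:
  hand: [60,60,60,60,60,60,60,60,60,60,60,60,60]
  travel:
    - [1.2,-0.1,0]
    - [2.4,-0.2,0]
    - [3.6,-0.3,0]
    - [4.8,-0.4,0]
    - [6.0,-0.55,0]
    - [7.0,-0.7,0.4]
    - [7.16,-0.72,1.2]
    - [7.16,-0.72,1.9]
    - [7.16,-0.72,1.9]
    - [7.16,-0.72,1.9]
    - [7.16,-0.72,1.9]
    - [7.16,-0.72,1.9]
    - [7.16,-0.72,1.9]
  twist: [-0.2,-0.4,-0.6,-0.8,-1.0,-1.2,-1.3,-1.3,-1.3,-1.3,-1.3,-1.3,-1.3]

```text
t: 13.22
eef_pos: [0.6032, 0.2512, 0.0493]
eef_rot: [2.256, 2.186, 0.002]
wrist_force: [-0.2, -0.9, -0.0]
gripper_width: 0.704
grasp_force: 0.0
```

```bash
python3 plan.py 602.5 251 12 88.2
```

```text
t 13.22 pos [603.2 251.2  49.3] psi 88.2 J [19.6 21.4] w 59.8 F [-0.2 -0.9 -0. ] grasp 0.0
travel [-0.004 -0.014  0.745] twist 0.0 or -45.0
```

Request:
play_rows:
  hand: [60,60,36,36,36,36,36,36,36]
  travel:
    - [0,-0.01,0.74]
    - [0,-0.01,0.74]
    - [0,-0.01,0.74]
    - [0,-0.01,0.74]
    - [0,-0.01,0.74]
    - [0,-0.01,0.5]
    - [0,-0.01,-0.4]
    - [0,0,-1.4]
    - [0,0,-1.6]
  twist: [0,0,0,0,0,0,0,0,0]

```text
t: 14.35
eef_pos: [0.6048, 0.2518, 0.1348]
eef_rot: [2.253, 2.184, 0.013]
wrist_force: [0.1, -0.1, -1.5]
gripper_width: 0.455
grasp_force: 60.7
```

```bash
python3 plan.py 553.0 -150.6 100 77.9
```

```text
t 14.35 pos [604.8 251.8 134.8] psi 88.22 J [19.6 21.4] w 38.7 F [ 0.1 -0.1 -1.5] grasp 60.68679213523865
travel [-8.08  -0.79   0.662] twist 1.29 or -43.71
```

Request:
play_rows:
  hand: [36,36,36,36,36,36,36,36,36,36,36,36]
  travel:
    - [-1.0,-0.1,0]
    - [-2.2,-0.2,0]
    - [-3.4,-0.3,0]
    - [-4.6,-0.4,0]
    - [-5.8,-0.5,0]
    - [-7.0,-0.65,0]
    - [-7.8,-0.75,0]
    - [-8.06,-0.75,0.4]
    - [-8.06,-0.75,0.6]
    - [-8.06,-0.75,0.6]
    - [-8.06,-0.75,0.6]
    - [-8.06,-0.75,0.6]
  twist: [0.1,0.3,0.5,0.7,0.9,1.1,1.29,1.29,1.29,1.29,1.29,1.29]

```text
t: 15.85
eef_pos: [0.5533, -0.1496, 0.099]
eef_rot: [2.441, 1.976, 0.001]
wrist_force: [0.6, 0.3, 0.6]
gripper_width: 0.458
grasp_force: 60.7
```

```bash
sed -i 's/(z>10)/(z>float(__import__("os").environ.get("Z","10")))/' held.py; python3 plan.py 553.0 -150.6 100 77.9;  Z=60 python3 held.py side top
```

```text
t 15.85 pos [ 553.3 -149.6   99. ] psi 77.98 J [-18.5  -6.5] w 38.9 F [0.6 0.3 0.6] grasp 60.70087909698486
travel [-0.02  -0.001 -0.019] twist 0.01 or -44.99
side 900 tray-x range [-27.7  90.3] y [-29.4  29.1] slope deg 0.0 z at tail 92.0
tcp tray -23.5 0.1 99.0 rect ((30.414093017578125, 0.0135498046875), (59.69963073730469, 122.66741180419922), 89.87647247314453)
top 536 tray-x range [ 2.4 83.8] y [-30.8  27.6] slope deg -0.3 z at tail 90.9
tcp tray -23.5 0.1 99.0 rect ((26.919681549072266, -1.6109237670898438), (116.3802261352539, 61.40031814575195), 0.34178072214126587)
```

Request:
play_rows:
  hand: [36,36,36,36,36,60,60,60,60,60]
  travel:
    - [0,0.0,0.8]
    - [0,0,1.2]
    - [0,0,1.4]
    - [0,0,1.49]
    - [0,0,1.49]
    - [0,0,1.49]
    - [0,0,1.49]
    - [0,0,0.8]
    - [0,0,-0.4]
    - [0,0,-0.8]
  twist: [0,0,0,0,0,0,0,0,0,0]

```text
t: 17.2
eef_pos: [0.5545, -0.1511, 0.1438]
eef_rot: [2.438, 1.971, 0.007]
wrist_force: [-0.3, -0.5, 0.4]
gripper_width: 0.705
grasp_force: 0.0
```

```bash
python3 plan.py 450 161.5 130 255.7; python3 - <<'E'
from h import *
p,d=snap('side'); cv2.imwrite('pics/s2.png',cv2.resize(p[180:330,270:450],None,fx=4,fy=4,interpolation=cv2.INTER_CUBIC))
p,W=cloud('side'); w=W*1000
mid=np.array([548.2,-172.6]); a=np.radians(-102.1); u=np.array([np.cos(a),np.sin(a)]); n=np.array([-u[1],u[0]])
X=(w[...,:2]-mid)@u; Y=(w[...,:2]-mid)@n
for x in range(-75,110,10):
    m=(abs(X-x)<5)&(abs(Y)<18); print(x,m.sum(),np.nanmedian(w[...,2][m]).round(1),end='; ')
E
```

```text
t 17.2 pos [ 554.5 -151.1  143.8] psi 77.89 J [-18.6  -6.5] w 59.9 F [-0.3 -0.5  0.4] grasp 0.0
travel [ 5.675 -3.356  0.244] twist -22.226 or 22.774
-75 28 42.8; -65 80 37.3; -55 73 22.8; -45 0 nan; -35 1 50.7; -25 49 39.7; -15 540 224.2; -5 205 240.5; 5 249 321.3; 15 2266 366.4; 25 59 16.7; 35 261 446.0; 45 491 462.0; 55 59 17.2; 65 68 17.1; 75 65 17.1; 85 124 16.3; 95 94 7.5; 105 76 7.2;
  return np.nanmean(a, axis, out=out, keepdims=keepdims)
```

View pics/s2.png

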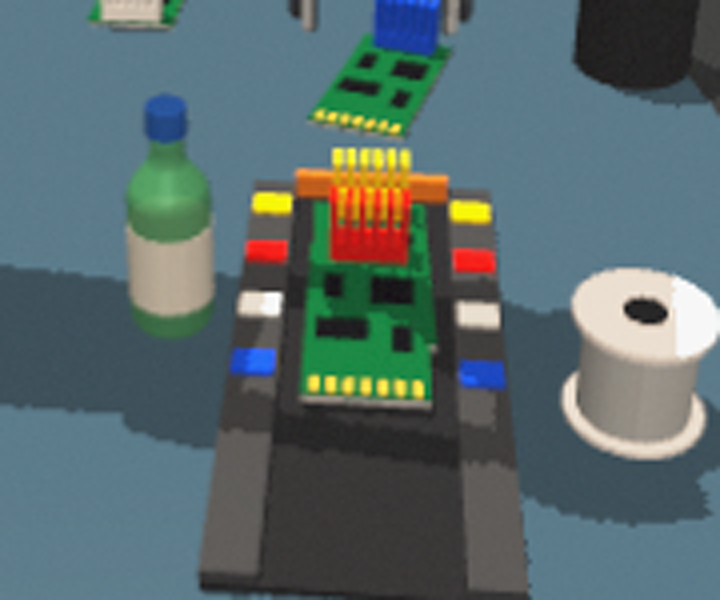

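The side crop shows the red board lying flat on the yellow one, centred between the rails, with its tail about 5 mm up (at (367,400)). The head-heavy boards should tip tail-down once later boards load them.

Request:
play_rows:
  hand: [60,60,60,60,60,60,60,60,60,60,60,60,60,60,60,60,60,60,60,60]
  travel:
    - [0.6,-0.3,0]
    - [1.2,-0.6,0]
    - [1.8,-1,0]
    - [2.4,-1.4,0]
    - [3,-1.7,0]
    - [3.6,-2.1,0]
    - [4.2,-2.5,0]
    - [4.7,-2.8,0]
    - [5.2,-3.1,0]
    - [5.66,-3.35,0]
    - [5.66,-3.35,0.2]
    - [5.66,-3.35,0.4]
    - [5.66,-3.35,0.6]
    - [5.66,-3.35,0.8]
    - [5.66,-3.35,1.0]
    - [5.66,-3.35,1.2]
    - [5.66,-3.35,1.4]
    - [5.66,-3.35,1.6]
    - [5.66,-3.35,1.6]
    - [5.66,-3.35,1.6]
  twist: [-1.3,-2.6,-3.9,-5.2,-6.5,-7.8,-9.1,-10.4,-11.7,-13,-14.3,-15.6,-16.9,-18.2,-19.5,-20.8,-22.1,-22.1,-22.1,-22.1]

```text
t: 19.75
eef_pos: [0.4483, 0.1614, 0.0583]
eef_rot: [-1.903, 2.499, -0.0]
wrist_force: [0.5, -1.2, -0.3]
gripper_width: 0.704
grasp_force: 0.0
```

```bash
python3 plan.py 450 161.5 12 255.2
```

```text
t 19.75 pos [448.3 161.4  58.3] psi -105.41 J [  15.7 -148.9] w 59.9 F [ 0.5 -1.2 -0.3] grasp 0.0
travel [-0.011 -0.032  0.927] twist -45.077 or -0.077
```

Request:
play_rows:
  hand: [60,60,60,36,36,36,36,36,36,36]
  travel:
    - [-0.01,-0.03,0.8]
    - [-0.01,-0.03,0.92]
    - [-0.01,-0.03,0.92]
    - [-0.01,-0.03,0.92]
    - [-0.01,-0.03,0.92]
    - [-0.01,-0.03,0.92]
    - [-0.01,-0.03,0.6]
    - [0,0,-0.4]
    - [0,0,-1.5]
    - [0,0,-1.8]
  twist: [-0.07,-0.07,-0.07,-0.07,-0.07,-0.07,-0.07,-0.07,-0.07,-0.07]

```text
t: 21.0
eef_pos: [0.4498, 0.1618, 0.1535]
eef_rot: [-1.914, 2.483, -0.004]
wrist_force: [0.3, 0.2, -2.1]
gripper_width: 0.456
grasp_force: 61.1
```

```bash
python3 plan.py 543.5 -194.6 100 77.9
```

```text
t 21.0 pos [449.8 161.8 153.5] psi -104.74 J [  15.7 -149.5] w 38.8 F [ 0.3  0.2 -2.1] grasp 61.12980008125305
travel [ 6.421 -3.62   1.068] twist -22.83 or 22.17
```

Request:
play_rows:
  hand: [36,36,36,36,36,36,36,36,36,36,36,36,36,36,36,36,36,36,36,36]
  travel:
    - [0.3,-0.2,0]
    - [0.7,-0.4,0]
    - [1.1,-0.6,0]
    - [1.5,-0.8,0]
    - [1.9,-1.1,0]
    - [2.3,-1.3,0]
    - [2.7,-1.5,0]
    - [3.1,-1.7,0]
    - [3.5,-2.0,0]
    - [3.9,-2.2,0]
    - [4.3,-2.4,0]
    - [4.7,-2.6,0]
    - [5.1,-2.8,0]
    - [5.5,-3.1,0]
    - [5.9,-3.3,0]
    - [6.2,-3.5,0]
    - [6.43,-3.61,0.5]
    - [6.43,-3.61,0.95]
    - [6.43,-3.61,0.95]
    - [6.43,-3.61,0.95]
  twist: [1.3,2.6,3.9,5.2,6.5,7.8,9.1,10.4,11.7,13,14.3,15.6,16.9,18.2,19.5,20.8,22.1,22.17,22.17,22.17]

```text
t: 23.5
eef_pos: [0.5411, -0.1954, 0.1013]
eef_rot: [2.443, 1.975, 0.0]
wrist_force: [-0.9, -0.0, -1.2]
gripper_width: 0.457
grasp_force: 60.9
```

```bash
Z=60 python3 held.py side top; python3 plan.py 543.5 -194.6 100 77.9
```

```text
side 1051 tray-x range [ 18.9 135.6] y [-31.6  27.1] slope deg -0.15 z at tail 92.5
tcp tray 23.8 -2.2 101.3 rect ((76.05406188964844, -2.2065563201904297), (120.5938720703125, 59.622135162353516), 0.26354554295539856)
top 526 tray-x range [ 54.5 134.4] y [-32.1  27.6] slope deg -0.57 z at tail 91.6
tcp tray 23.8 -2.2 101.3 rect ((76.09429168701172, -3.084026336669922), (116.87003326416016, 60.72367858886719), 1.9825853109359741)
t 23.6 pos [ 541.6 -195.5  102.2] psi 77.93 J [-23.2 -11.2] w 39.1 F [ 0.6  0.1 -1.5] grasp 60.884342193603516
travel [0.026 0.034 0.044] twist 0.003 or -44.997
```

Request:
play_rows:
  hand: [36,36,36,36,36,36,60,60,60,60,60]
  travel:
    - [0.02,0.05,0.8]
    - [0.02,0.05,1.2]
    - [0.02,0.05,1.35]
    - [0.02,0.05,1.42]
    - [0.02,0.05,1.42]
    - [0.02,0.05,1.42]
    - [0.02,0.05,1.42]
    - [0.02,0.05,1.42]
    - [0.02,0.05,0.8]
    - [0.02,0.05,-0.4]
    - [0.02,0.05,-0.8]
  twist: [0,0,0,0,0,0,0,0,0,0,0]

```text
t: 24.98
eef_pos: [0.5453, -0.1957, 0.1461]
eef_rot: [2.438, 1.971, 0.005]
wrist_force: [-0.3, -0.3, 0.7]
gripper_width: 0.705
grasp_force: 0.0
```

```bash
python3 plan.py 628 92 130 61.5; python3 - <<'E'
from h import *
p,d=snap('side'); cv2.imwrite('pics/s3.png',cv2.resize(p[180:330,270:450],None,fx=4,fy=4,interpolation=cv2.INTER_CUBIC))
p,W=cloud('side'); w=W*1000
mid=np.array([548.2,-172.6]); a=np.radians(-102.1); u=np.array([np.cos(a),np.sin(a)]); n=np.array([-u[1],u[0]])
X=(w[...,:2]-mid)@u; Y=(w[...,:2]-mid)@n
for x in range(-75,150,10):
    m=(abs(X-x)<5)&(abs(Y)<18)&(w[...,2]<60); print(x,m.sum(),np.nanmedian(w[...,2][m]).round(1),end='; ')
E
```

```text
t 24.98 pos [ 545.3 -195.7  146.1] psi 77.9 J [-23.1 -11. ] w 59.9 F [-0.3 -0.3  0.7] grasp 0.0
travel [5.974 0.408 0.316] twist 2.05 or -42.95
-75 27 44.5; -65 86 35.0; -55 67 32.8; -45 0 nan; -35 0 nan; -25 39 51.2; -15 131 39.3; -5 6 17.0; 5 0 nan; 15 35 55.6; 25 155 36.7; 35 158 29.0; 45 54 22.3; 55 61 22.4; 65 67 22.0; 75 66 22.1; 85 65 22.4; 95 77 22.3; 105 78 22.1; 115 78 22.1; 125 136 21.5; 135 165 8.6; 145 105 6.0;
  return np.nanmean(a, axis, out=out, keepdims=keepdims)
```

View pics/s3.png

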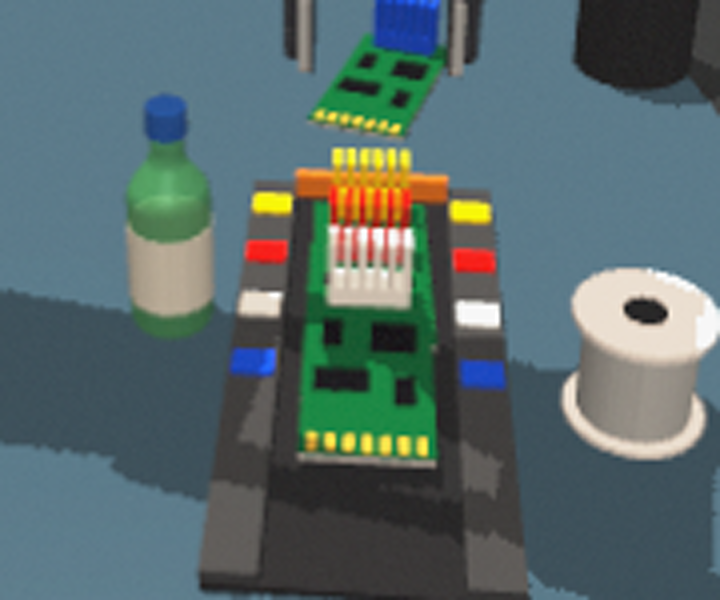

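White also lies flat on red, centred, with its tail at (367,460).

Request:
play_rows:
  hand: [60,60,60,60,60,60,60,60,60,60,60]
  travel:
    - [1.2,0.1,0]
    - [2.4,0.2,0]
    - [3.6,0.25,0]
    - [4.8,0.3,0]
    - [5.8,0.4,0]
    - [5.97,0.41,0.7]
    - [5.97,0.41,1.6]
    - [5.97,0.41,1.7]
    - [5.97,0.41,1.7]
    - [5.97,0.41,1.7]
    - [5.97,0.41,1.7]
  twist: [0.4,0.8,1.2,1.6,2.0,2.05,2.05,2.05,2.05,2.05,2.05]

```text
t: 26.4
eef_pos: [0.6274, 0.0924, 0.058]
eef_rot: [2.699, 1.605, 0.005]
wrist_force: [-0.4, 0.0, 0.0]
gripper_width: 0.703
grasp_force: 0.0
```

```bash
python3 plan.py 628 92 12 61.5
```

```text
t 26.4 pos [627.4  92.4  58. ] psi 61.47 J [ 5.3 33.8] w 59.8 F [-0.4  0.   0. ] grasp 0.0
travel [-0.002  0.012  0.921] twist -0.003 or 44.997
```

Request:
play_rows:
  hand: [60,60,36,36,36,36,36,36,36,36]
  travel:
    - [0,0,0.8]
    - [0,0,0.92]
    - [0,0,0.92]
    - [0,0,0.92]
    - [0,0,0.92]
    - [0,0,0.6]
    - [0,0,-0.4]
    - [0,0,-1.3]
    - [0,0,-1.5]
    - [0,0,-1.5]
  twist: [0,0,0,0,0,0,0,0,0,0]

```text
t: 27.65
eef_pos: [0.6267, 0.0926, 0.132]
eef_rot: [2.699, 1.606, 0.003]
wrist_force: [-0.5, -0.4, -1.7]
gripper_width: 0.456
grasp_force: 60.7
```

```bash
python3 plan.py 534.1 -238.6 110 77.9; python3 -c "
from h import *
s=manip.sense();print(s['moment'],s['wrist_force'])"
```

```text
t 27.65 pos [626.7  92.6 132. ] psi 61.49 J [ 5.3 33.8] w 38.8 F [-0.5 -0.4 -1.7] grasp 60.661118030548096
travel [-6.705  1.533  0.434] twist -2.051 or 42.949
[ 0.0030349  -0.01963291  0.00723698] [-0.47913945 -0.43848811 -1.71957054]
```

Request:
play_rows:
  hand: [36,36,36,36,36,36,36,36,36,36,36,36]
  travel:
    - [-1.0,0.2,0]
    - [-2.2,0.5,0]
    - [-3.4,0.75,0]
    - [-4.6,1.0,0]
    - [-5.6,1.3,0]
    - [-6.3,1.45,0]
    - [-6.7,1.53,0.2]
    - [-6.7,1.53,0.43]
    - [-6.7,1.53,0.43]
    - [-6.7,1.53,0.43]
    - [-6.7,1.53,0.43]
    - [-6.7,1.53,0.43]
  twist: [-0.3,-0.7,-1.1,-1.5,-1.8,-2.05,-2.05,-2.05,-2.05,-2.05,-2.05,-2.05]

```text
t: 29.15
eef_pos: [0.5341, -0.238, 0.1099]
eef_rot: [2.442, 1.975, 0.001]
wrist_force: [-0.2, 0.3, -1.2]
gripper_width: 0.456
grasp_force: 60.7
```

```bash
Z=60 python3 held.py side top; python3 plan.py 534.1 -238.6 110 77.9; python3 -c "
from h import *
F=[]
for i in range(6):
  s=manip.sense();F.append(np.r_[s['wrist_force'],s['moment']]);manip.snapshot('wrist')
F=np.array(F);print(F.mean(0).round(3),F.std(0).round(3))"
```

```text
side 1235 tray-x range [ 65.3 179.7] y [-28.9  30.1] slope deg -0.07 z at tail 104.7
tcp tray 66.9 -0.1 109.9 rect ((121.26583862304688, 0.4679450988769531), (118.24835968017578, 59.91581726074219), 1.0388007164001465)
top 487 tray-x range [102.9 178.1] y [-29.9  28.1] slope deg -0.26 z at tail 103.2
tcp tray 66.9 -0.1 109.9 rect ((139.5282745361328, -0.4566173553466797), (78.84700775146484, 60.000099182128906), 0.5056962966918945)
t 29.25 pos [ 533.9 -238.2  109.6] psi 77.91 J [-27.4 -15.3] w 38.8 F [ 0.1  0.2 -1.8] grasp 60.667734146118164
travel [-0.007  0.006 -0.007] twist 0.002 or -44.998
[-0.4    0.235 -1.554  0.045 -0.03   0.006] [0.647 0.633 0.394 0.039 0.035 0.027]
```

Request:
play_rows:
  hand: [36,36,36,36,36,36,60,60,60,60,60,60]
  travel:
    - [0,0.0,0.8]
    - [0,0.0,1.3]
    - [0,0,1.5]
    - [0,0,1.58]
    - [0,0,1.58]
    - [0,0,1.6]
    - [0,0,1.6]
    - [0,0,1.6]
    - [0,0,0.8]
    - [0,0,-0.2]
    - [0,0,-0.6]
    - [0,0,-0.6]
  twist: [0,0,0,0,0,0,0,0,0,0,0,0]

```text
t: 31.05
eef_pos: [0.5345, -0.2388, 0.1411]
eef_rot: [2.441, 1.973, 0.002]
wrist_force: [0.6, 0.5, -0.4]
gripper_width: 0.705
grasp_force: 0.0
```

```bash
cat > prof.py <<'E'
from h import *
import sys
p,d=snap('side'); cv2.imwrite('pics/'+sys.argv[1],cv2.resize(p[180:330,270:450],None,fx=4,fy=4,interpolation=cv2.INTER_CUBIC))
p,W=cloud('side'); w=W*1000
mid=np.array([548.2,-172.6]); a=np.radians(-102.1); u=np.array([np.cos(a),np.sin(a)]); n=np.array([-u[1],u[0]])
X=(w[...,:2]-mid)@u; Y=(w[...,:2]-mid)@n
for x in range(-75,200,10):
    m=(abs(X-x)<5)&(abs(Y)<18)&(w[...,2]<70)
    if m.sum()>5: print(x,m.sum(),np.nanmedian(w[...,2][m]).round(1),end='; ')
E
python3 prof.py s4.png; python3 plan.py
```

```text
-75 28 44.7; -65 75 35.3; -55 45 38.8; -25 35 36.3; -15 109 40.2; -5 68 46.7; 15 11 34.8; 25 73 57.6; 35 154 46.0; 45 12 22.2; 65 59 35.4; 75 268 34.8; 85 115 23.2; 95 79 21.9; 105 87 20.8; 115 91 19.6; 125 90 18.6; 135 97 17.8; 145 103 16.2; 155 113 13.9; 165 104 12.7; 175 128 11.7; 185 141 6.4; 195 159 5.3; t 31.1 pos [ 533.7 -238.4  138.8] psi 77.9 J [-27.4 -15.3] w 59.7 F [ 0.6  0.1 -0.7] grasp 0.0
```

View pics/s4.png

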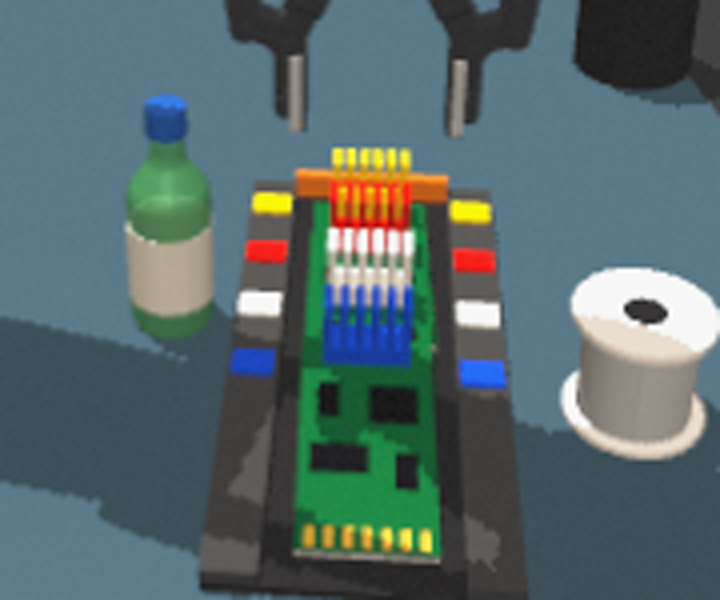

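Request:
play_rows:
  hand: [60,60,60,60,60,60]
  travel:
    - [0,0,-0.8]
    - [-1,0,-1.6]
    - [-2,0,-1.6]
    - [-3,0,-1.6]
    - [-4,0,-1.6]
    - [-4,0,-1.6]
  twist: [0,0,0,0,0,0]

```text
t: 31.85
eef_pos: [0.4895, -0.4366, 0.2145]
eef_rot: [-2.443, -1.965, 0.002]
wrist_force: [1.1, 0.1, -0.9]
gripper_width: 0.702
grasp_force: 0.0
```

```bash
python3 prof.py s5.png; python3 - <<'E'
from h import *
snap('top')
mid=np.array([548.2,-172.6]); a=np.radians(-102.1); u=np.array([np.cos(a),np.sin(a)]); n=np.array([-u[1],u[0]])
for c in('top','side'):
    p,W=cloud(c); w=W*1000; X=(w[...,:2]-mid)@u; Y=(w[...,:2]-mid)@n; z=w[...,2]
    print('\n',c)
    for nm,x,zt in zip('yrwb',(-67.5,-22.5,22.5,67.5),(43,52,50,50)):
        m=(abs(X-x)<15)&(abs(Y)<24)&(z>36)&(z<70); print(nm,m.sum(),'x',np.median(X[m]).round(1),'y',(Y[m].min()+Y[m].max()).round(1)/2,'z',np.percentile(z[m],[50,75,95]).round(1))
E
python3 - <<'E'
import cv2,numpy as np
p=np.load('top.npz')['p'][130:240,340:490]
cv2.imwrite('pics/t5.png',cv2.resize(p,None,fx=5,fy=5,interpolation=cv2.INTER_CUBIC))
E
```

```text
-75 27 44.7; -65 73 37.9; -55 48 38.1; -25 35 37.7; -15 110 40.7; -5 66 46.6; 15 11 35.0; 25 74 58.1; 35 154 45.5; 45 12 22.7; 65 60 35.8; 75 265 34.9; 85 120 23.3; 95 76 21.8; 105 94 20.7; 115 88 19.4; 125 93 18.6; 135 93 17.6; 145 102 16.3; 155 110 14.1; 165 109 12.9; 175 129 11.7; 185 133 6.4; 195 161 5.3; 
 top
y 86 x -68.7 y -0.55 z [44.6 46.4 48.9]
r 121 x -20.4 y -1.1 z [54.7 57.5 59.7]
w 124 x 24.0 y -0.3 z [55.  56.8 59.6]
b 130 x 68.8 y -0.65 z [54.5 57.5 60.9]

 side
y 100 x -62.1 y 1.25 z [45.2 46.7 47.5]
r 150 x -11.2 y 0.5 z [54.2 58.4 59.6]
w 185 x 33.2 y 0.25 z [53.7 58.7 59.8]
b 227 x 78.6 y 0.25 z [55.9 58.7 59.9]
```

View pics/t5.png

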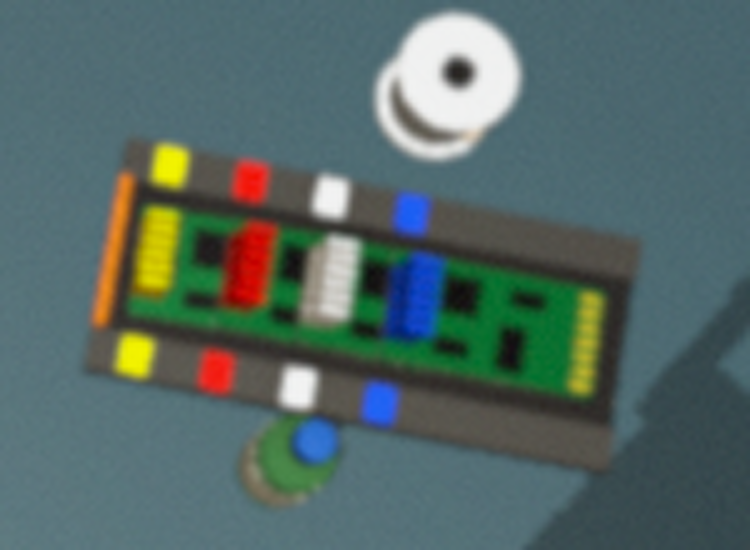

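The top view shows all four sinks centred between their own tabs. The red, white and blue sink tops sit level at about 58 mm, so all three boards have tipped tail-down.

```bash
python3 -c "
from plant import manip
print(manip.finish_job())"
```

```text
the job is handed in; nothing more can be done
None
```

The four boards lie in the tray as a tail-down fan from the stop wall in the order yellow, red, white, blue, each heatsink between its own tabs, and the job was handed in at about 32 s of the 72 s allowed.

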